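Set the air throttle of the tool-balancing bench

TASK

Slide the black supply grip along its track until its middle is level with the green mark. Then take the yellow crank grip of the red handwheel, close the valve fully clockwise to its stop and open it again (anticlockwise) by exactly two full turns. Finish while still holding the crank grip between the fingers at that setting, with the slide still at its mark, and leave the toolholders, nuts, can and spanner around where they are.

Things in the scene. Friction and masses are not known exactly. Their poses are not given: they have to be found in the camera images.
- supply_slide (a joint): Position of the black slide grip along its track, m: 0 at the -y end of the track plate, 0.120 at the +y end (the plate's own y axis). It stays where it is left; about 1.5 N moves it slowly. It starts between 0 and 0.03.
- slide_top (a point): Centre of the top face of the black slide grip, 54.5 mm above the table. The grip is an upright block 28 mm across the track, 20 mm along it and 40 mm tall with a white line across its top; below it lies a flat aluminium track plate 66 mm wide, 170 mm long and 14 mm thick (plus a 12 mm brass nipple at each end). Its y axis points along the track, towards growing joint values; the track is turned at most 0.4 rad from the world y axis.
- green_mark: The green mark: two painted bars 6 mm wide on the track plate, one either side of the track. Origin on the track's centre line, on the plate (14 mm above the table), at the middle of the bars' width: where the middle of the slide grip must come. It lies 60 to 110 mm from the joint's zero end. Its axes are those of slide_top.
- handwheel (a joint): Opening of the red valve wheel, rad: 0 = closed on its stop, growing anticlockwise seen from above; 2 pi (6.283) a turn, no hindrance until 20.5. It turns about a vertical axis, stays where it is left (about 0.12 N m, that is 2.4 N at the crank grip) and does not rise. It starts between 1.2 and 5.6, so closing takes less than one turn.
- wheel_centre (a point): On the axis of the handwheel, 83 mm above the table. The three-spoked red rim is 120 mm across its outside and its top is 82 mm above the table; the hub reaches 88 mm. The valve sits on an aluminium block 90 by 90 mm, with brass stubs to 118 mm, all under the wheel. Its x axis, turning with the wheel, points to the crank grip.
- crank_grip: Yellow upright cylindrical crank grip, 20 mm diameter and 52 mm tall, from 84 to 136 mm above the table, its axis 50 mm from the wheel's axis. It spins freely about its own axis on the wheel, so it can be held in fingers that keep their direction while they go round the wheel's axis in a circle. Origin: centre of its underside, z up; its own yaw means nothing.
- grip_mid (a point): Point on the crank grip's axis, at half height, 111 mm above the table.
- holder_a: Bystander: steel toolholder standing cone up, 52 mm diameter, 108 mm tall; origin centre of underside.
- holder_b: Bystander: the same as holder_a.
- nut_a: Bystander: black ring nut lying flat, 38 mm diameter, 18 mm tall; origin centre of underside.
- nut_b: Bystander: the same as nut_a.
- spray_can: Bystander: steel spray can with a yellow label, 60 mm diameter, 170 mm tall; origin centre of underside.
- spanner: Bystander: steel spanner lying flat, 150 mm long along its x axis; origin at its underside.
There are look-alikes about, which are no part of the job. Of the things that look like the part that bears handwheel, the larger one is meant.

How it is judged:
On the way, in this order (a step that is already met when the one before it is completed fails the run):
1. the slide grip stands at the green mark (horizontal distance between slide_top and green_mark below 0.006 m), for 0.2 s.
2. the valve is closed on its stop (value of joint handwheel below 0.08 rad), for 0.2 s.
At the end, for the whole second after the job is handed in: Handwheel at rest two turns (12.57 rad) open, within 0.2 rad; crank grip held between the fingers (over 2 N, grasp point within 12 mm of its axis and 35 mm of its middle); slide grip within 6 mm of the green mark (horizontal distance between slide_top and green_mark below 0.006 m and value of joint handwheel between 12.366 and 12.766 rad and velocity of joint handwheel between -0.3 and 0.3 rad/s and contact force between the fingers and crank_grip above 2 N and horizontal distance between the grasp point and grip_mid below 0.012 m and distance between the grasp point and grip_mid below 0.035 m); the arm keeps its last pose, push and grip.
It fails at once if a bystander (toolholder, nut, can or spanner) is moved by more than 15 mm or tipped (distance of any of holder_a, holder_b, nut_a, nut_b, spray_can, spanner from where it was at the start of the episode above 0.015 m or angle between any of holder_a, holder_b, nut_a, nut_b, spray_can, spanner's own z axis and vertical above 0.3 rad).
It also fails if it takes over 72 s, if anything falls off the work surface, if the arm or the gripper's body presses on something with over 40 N, if the wrist force passes 120 N, or if a joint passes its speed limit or range.

ROBOT

A 6-joint arm with a two-finger parallel gripper is mounted at the origin on the work surface. World frame = base frame: x ahead of the robot, y to its left, z up, the work surface at z = 0. Lengths are in m, angles in rad, forces in N, time in s.
With the tool pointing down it reaches from about 0.35 to 0.875 m from the base axis. Payload 4.2 kg.
Tool frame: the origin (TCP) lies at the very end of the fingers, on their centre line; the grasp point (between the pads) lies 19 mm behind it; z points along the fingers, y is the direction in which the jaws open and shut (so a half turn about z gives the same grasp; the last joint's range is limited). The gripper opens to 87 mm and grips with 3 to 60 N. Pads are 19 mm wide; open, the fingers measure 117 mm over their backs; the gripper's body (75 mm by 190 mm) begins 51 mm behind the grasp point.
Start: joints at [1.517, 0.385, 0.008, 0, -1.194, -0.259], TCP at [0.192, 0.595, 0.223] pointing down, gripper open.
Joint ranges: [-3.14, 3.14], [-1.21, 2.06], [-1.07, 1.41], [-3.16, 2.05], [-2.99, -0.16], [-3.1, 3.1]. Speed limits (rad/s): [2.79, 2.79, 3.14, 3.14, 3.14, 3.14].

INTERFACE

Orientations are given as a rotation vector (axis times angle).
In Python, from plant import manip, cams, job gives the robot as it stands.
- The arm moves only by the tool drive_tool, never from a script. Its argument "targets" is a list of rows, each an object with "delta_pos": the shift along the tool's x, y, z as a fraction of full scale, a list of three; "twist": the turn about the tool's z as a fraction of full scale. A call has exactly 5 rows; each row is the pose to reach, as a shift and turn from the pose measured when the call began, along the tool's axes at that moment; what a row does not reach only later rows make up. Full scale, the value 1, is 200 mm for a shift and pi/2 rad for a turn. A row lasts 1/8 s, in which the tool goes at most 62.5 mm and 10.7 degrees, less where a joint would pass 70% of its speed; a pose out of reach is approached as far as the arm can. A call with a number of a shift or a turn outside -1 to 1 is refused whole. A call with a gripper value outside its range is refused whole. "fingers" is the closure in counts, from 0 (fully open) to 255 (shut), set as the call begins (left out, the last holds). The fingers move at their own pace and stop on an object; "squeeze" is the grip in N (left out, the last holds). Time passes only in rows, so rows that repeat a pose let the fingers close, or fill a call up. It gives the time, the measured TCP pose, the force and the opening at its end, in the units of the state.
- manip.sense(): the state, without advancing time (a new reading comes with each control period).
- cams.read_camera(name): name is "scene" or "top" or "wrist"; returns a dict with "pixels" (384x512x3 uint8, blue, green, red), "range_z" (384x512 float32, m along the optical axis (not along the pixel's ray), 0 where there is no reading), "camera_matrix" (3x3 intrinsics, pixels), "eye" and "orientation" of the camera in the world. Camera axes: x right, y down, z forward; pixel columns grow to the right and rows downward; lengths in m; the calibration is good to about 2 mm. A picture is of the moment at which its call begins.
- job.close_job(): hands the job in, once; it reports no verdict.
The state is a dict: "time": time; "qpos": joint angles; "qvel": joint speeds; "joint_torque": joint torques, N m; "eef_pos": TCP position; "ee_rot": TCP orientation; "ft_force": force on the tool from outside, world axes, zero at the start; "moment": the same for the moment, N m; "finger_gap": opening from 0.0 (shut) to 1.0 (fully open).
Only numpy, scipy, OpenCV 4.12 (cv2) and the standard library are available. Lean on these libraries where they do the work, as an engineer would, in place of code of your own. Each camera call takes 0.05 s, during which the arm holds its last target. There are 200 camera calls.

## Working session

There is one attempt and no reset: what is moved stays moved. The work goes in short steps, Python scripts to look and compute and a tool call to move; the robot and the scene stay as the last step left them, time stands still between calls to the robot, and variables do not carry over. Pictures are saved under pics/ and viewed, about 8 in all and at most 12, crops included, and the job is handed in when it is done.

Besides the shell and the picture viewer there is one more tool, called as name(argument=value, ...) on one line, values as JSON. drive_tool: Moves the arm, as the interface text tells. Its arguments: {"type":"object","properties":{"targets":{"type":"array","items":{"type":"object","properties":{"delta_pos":{"type":"array","items":{"type":"number"}},"twist":{"type":"number"}}}},"fingers":{"type":"number"},"squeeze":{"type":"number"}},"required":["targets"]}

```bash
mkdir -p pics; cat > h.py <<'E'
import numpy as np, cv2
from scipy.spatial.transform import Rotation as R
from plant import manip, cams, job
def rot(o):
    o=np.array(o,float)
    return o if o.shape==(3,3) else (R.from_rotvec(o).as_matrix() if o.size==3 else R.from_quat(o).as_matrix())
def cloud(c):
    z=c["range_z"];K=np.array(c["camera_matrix"]);h,w=z.shape
    u,v=np.meshgrid(np.arange(w),np.arange(h))
    p=np.stack([(u-K[0,2])/K[0,0]*z,(v-K[1,2])/K[1,1]*z,z],-1)
    return p@rot(c["orientation"]).T+np.array(c["eye"])
def ray(c,u,v,h):
    K=np.array(c["camera_matrix"]);d=rot(c["orientation"])@np.array([(u-K[0,2])/K[0,0],(v-K[1,2])/K[1,1],1])
    e=np.array(c["eye"]);return e+d*(h-e[2])/d[2]
E
python3 - <<'E'
from h import *
s=manip.sense();print(s)
ims=[]
for n in("scene","top"):
    c=cams.read_camera(n);print(n,c["eye"],c["orientation"],c["camera_matrix"]);np.save(n+".npy",c,allow_pickle=True)
    cv2.imwrite(f"pics/{n}0.png",cv2.resize(c["pixels"],(768,576),interpolation=cv2.INTER_CUBIC))
E
```

```text
{'time': 0.0, 'qpos': array([ 1.51661058e+00,  3.85529608e-01,  6.67127559e-03, -5.43685317e-04,
       -1.19396125e+00, -2.58603178e-01]), 'qvel': array([-1.78543083e-03,  1.33877964e-03, -2.42745425e-04, -8.98686994e-05,
        2.03042021e-04, -8.28012390e-04]), 'joint_torque': array([-5.94008015e-04, -3.90669715e+01,  1.87400061e+01,  4.21977684e+00,
        1.09160817e-02, -1.97467325e-04]), 'eef_pos': array([0.19210491, 0.59413529, 0.221487  ]), 'ee_rot': array([ 3.10116228e+00, -4.89316716e-01, -4.65062550e-04]), 'ft_force': array([-0.73212839,  0.1288635 , -0.38154149]), 'moment': array([0.01102876, 0.01170065, 0.02815152]), 'finger_gap': 0.9970639298392199}
scene [1.11932016 0.38242042 0.74735054] [-1.03864504 -2.38367525  1.08515946] [[371.30283179   0.         252.51004714]
 [  0.         371.30283179 196.44414857]
 [  0.           0.           1.        ]]
top [ 0.48164736 -0.10340099  1.31627401] [-2.16245466  2.17876704 -0.13032465] [[451.9116479    0.         260.21067407]
 [  0.         451.9116479  193.12181488]
 [  0.           0.           1.        ]]
```

View pics/top0.png

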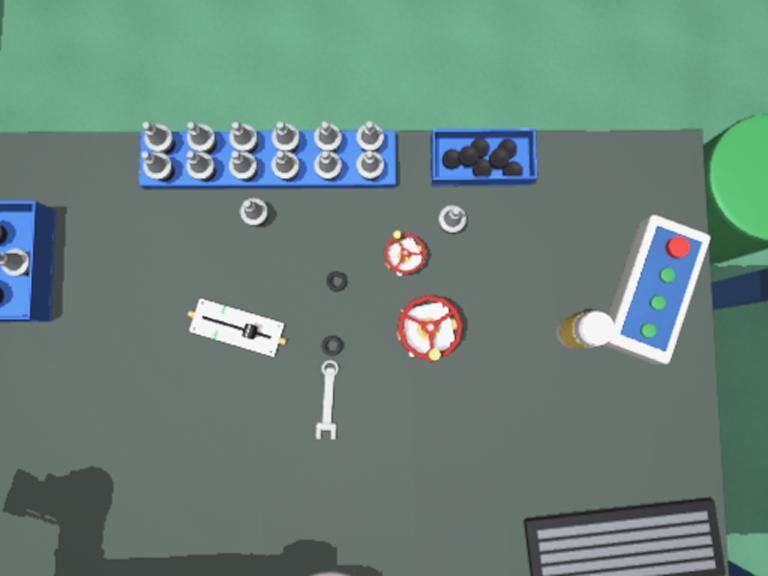

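View pics/scene0.png

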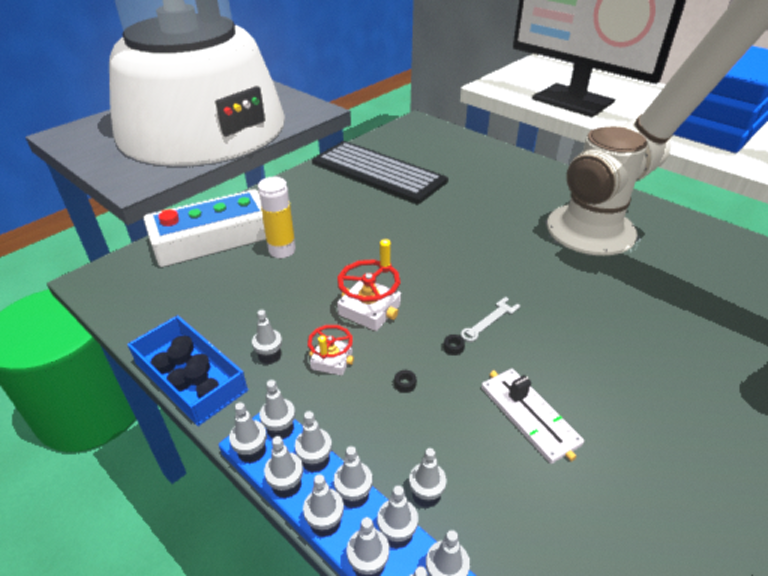

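The top view shows:
- The track plate is at (238,327), the black slide grip at about (250,330), and the green bars at (223,309) and (215,336).
- There are two red wheels: a large one at (430,327) with its yellow grip at (434,354), and a small look-alike at (405,253) with its yellow grip at (397,235). The large one is meant.
- Other yellow things are the can label at (575,330) and the brass stubs. Other black things are the nuts at (337,281) and (332,345).

Next I measure these and check the choice in a close crop.

```bash
python3 - <<'E'
from h import *
def load(n): return np.load(n+".npy",allow_pickle=True).item()
for n in("top","scene"):
    c=load(n);P=cloud(c);im=c["pixels"];hsv=cv2.cvtColor(im,cv2.COLOR_BGR2HSV);H,S,V=[hsv[...,i].astype(int) for i in range(3)]
    z=P[...,2]
    reg=lambda x0,x1,y0,y1:(P[...,0]>x0)&(P[...,0]<x1)&(P[...,1]>y0)&(P[...,1]<y1)
    if n=="top":
        for nm,(u,v) in dict(plate=(238,327),wheel=(430,327),small=(405,253),can=(595,328),nutb=(332,345),nuta=(337,281),ha=(254,212),hb=(453,218),span=(328,400)).items():
            r=ray(c,u/1.5,v/1.5,0.04);print(nm,r.round(3))
    # slide area
    pl=ray(load("top"),238/1.5,327/1.5,.014);w=ray(load("top"),430/1.5,327/1.5,.08)
    a=reg(pl[0]-.12,pl[0]+.12,pl[1]-.13,pl[1]+.13)
    g=a&(H>45)&(H<80)&(S>120)
    k,l,st,ce=cv2.connectedComponentsWithStats(g.astype(np.uint8))
    for i in range(1,k):
        if st[i,4]>4: print(n,"green",ce[i].round(1),st[i,4],ray(c,*ce[i],.014).round(4))
    t=a&(z>.046)&(z<.07);print(n,"slidetop pts",t.sum(),np.median(P[t],0).round(4),P[t].mean(0).round(4))
    pm=a&(z>.008)&(z<.02)&(V>150)&(S<60)
    q=np.array([ray(c,u,v,.014)[:2] for v,u in np.argwhere(pm)],np.float32)
    rc=cv2.minAreaRect(q*1000);print(n,"plate",rc)
    ww=reg(w[0]-.1,w[0]+.1,w[1]-.1,w[1]+.1)
    y=ww&(H>20)&(H<35)&(S>120)&(z>.1);print(n,"grip",y.sum(),P[y].mean(0).round(4),np.median(P[y&(z>.128)],0).round(4))
    rd=ww&((H<8)|(H>172))&(S>150)&(z>.065)&(z<.09)&(np.hypot(P[...,0]-w[0],P[...,1]-w[1])<.08)
    q=np.array([ray(c,u,v,.08)[:2] for v,u in np.argwhere(rd)],np.float32)
    print(n,"rim",cv2.minEnclosingCircle(q), cv2.fitEllipse(cv2.convexHull(q*1000)))
    if n=="scene":
        cv2.imwrite("pics/crop.png",cv2.resize(im[140:320,190:400],(735,600)[:1]+(600,) if 0 else (700,600),interpolation=cv2.INTER_CUBIC))
E
```

```text
plate [0.553 0.169 0.04 ]
wheel [ 0.55  -0.192  0.04 ]
small [ 0.691 -0.147  0.04 ]
can [ 0.546 -0.504  0.04 ]
nutb [ 0.517 -0.008  0.04 ]
nuta [ 0.638 -0.017  0.04 ]
ha [0.772 0.142 0.04 ]
hb [ 0.759 -0.24   0.04 ]
span [ 0.416 -0.001  0.04 ]
top slidetop pts 72 [0.5435 0.1463 0.0542] [0.5442 0.1464 0.0539]
top plate ((553.9050903320312, 178.28280639648438), (171.26657104492188, 65.7967758178711), 73.08797454833984)
top grip 10 [ 0.4987 -0.1899  0.1298] [ 0.4991 -0.1886  0.1351]
top rim ((0.5486917495727539, -0.18841105699539185), 0.05862860754132271) ((548.2649536132812, -188.59532165527344), (114.80377960205078, 115.71585083007812), 24.177358627319336)
scene green [371.5 278.6] 10 [0.5366 0.2189 0.014 ]
scene green [355.3 287.7] 7 [0.5853 0.2042 0.014 ]
scene slidetop pts 98 [0.5481 0.1509 0.0551] [0.5477 0.1506 0.054 ]
scene plate ((555.498046875, 179.54617309570312), (172.9983673095703, 68.98053741455078), 72.6040267944336)
scene grip 87 [ 0.5021 -0.1873  0.1227] [ 0.5027 -0.1879  0.1358]
scene rim ((0.5461720824241638, -0.18546710908412933), 0.060580406337976456) ((546.5543212890625, -186.9886016845703), (115.71630096435547, 120.0849380493164), 121.5394515991211)
```

View pics/crop.png

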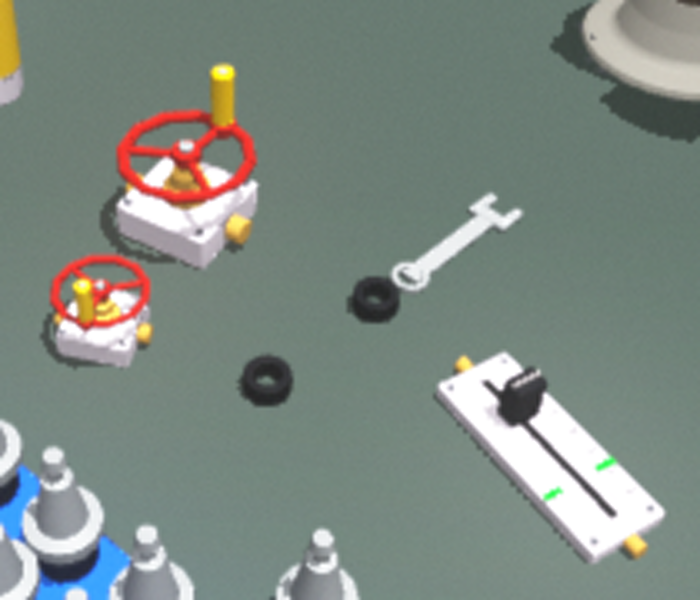

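The crop confirms it: the large wheel's tall yellow grip is at crop (223,95), the small wheel is the look-alike, and the slide is at (522,395) with the green bars at (605,463) and (553,493). The tool's y axis is already aligned with the track, so I move above the slide.

drive_tool(targets=[{"delta_pos": [0.27, 0.18, 0.0], "twist": 0}, {"delta_pos": [0.54, 0.36, 0], "twist": 0}, {"delta_pos": [0.8, 0.53, 0], "twist": 0}, {"delta_pos": [1.0, 0.66, 0], "twist": 0}, {"delta_pos": [1.0, 0.66, 0], "twist": 0}], fingers=0)

```text
time: 0.72
eef_pos: [0.3432, 0.4041, 0.2217]
ee_rot: [3.099, -0.496, -0.001]
ft_force: [-0.6, 1.5, -0.3]
finger_gap: 0.998
```

drive_tool(targets=[{"delta_pos": [0.27, 0.18, 0.0], "twist": 0}, {"delta_pos": [0.54, 0.36, 0], "twist": 0}, {"delta_pos": [0.8, 0.53, 0], "twist": 0}, {"delta_pos": [1.0, 0.66, 0], "twist": 0}, {"delta_pos": [1.0, 0.66, 0], "twist": 0}])

```text
time: 1.35
eef_pos: [0.4933, 0.2142, 0.2214]
ee_rot: [3.097, -0.504, -0.002]
ft_force: [-0.1, 0.0, -0.4]
finger_gap: 1.0
```

drive_tool(targets=[{"delta_pos": [0.2, 0.12, 0.0], "twist": 0}, {"delta_pos": [0.35, 0.22, 0.0], "twist": 0}, {"delta_pos": [0.35, 0.22, 0.2], "twist": 0}, {"delta_pos": [0.35, 0.22, 0.3], "twist": 0}, {"delta_pos": [0.35, 0.22, 0.3], "twist": 0}])

```text
time: 1.98
eef_pos: [0.5443, 0.1507, 0.1596]
ee_rot: [3.095, -0.501, -0.008]
ft_force: [-0.2, -0.6, 0.5]
finger_gap: 0.999
```

```bash
cat > look.py <<'E'
from h import *
import sys
c=cams.read_camera("wrist");s=manip.sense();P=cloud(c);im=c["pixels"];z=P[...,2]
T=R.from_rotvec(s["ee_rot"]).as_matrix();print("eef",s["eef_pos"].round(4),"cam",c["eye"],"x",T[:,0].round(3),"y",T[:,1].round(3))
cv2.imwrite(sys.argv[1],im)
hsv=cv2.cvtColor(im,cv2.COLOR_BGR2HSV);H,S,V=[hsv[...,i].astype(int) for i in range(3)]
g=(H>45)&(H<80)&(S>120)&(V>100)&(z<.03)&(z>.005)
k,l,st,ce=cv2.connectedComponentsWithStats(g.astype(np.uint8))
for i in range(1,k):
    if st[i,4]>30: print("green",ce[i].round(1),st[i,4],ray(c,*ce[i],.014).round(4))
t=(z>.050)&(z<.059)&(np.hypot(P[...,0]-.56,P[...,1]-.18)<.07)&(V<90)
q=P[t][:,:2].astype(np.float32)
if len(q)>20: print("slide top",len(q),P[t].mean(0).round(4),cv2.minAreaRect(q*1000))
E
python3 look.py pics/w1.png
```

```text
eef [0.5454 0.1511 0.1612] cam [0.61432676 0.12866112 0.32075194] x [ 0.949 -0.315 -0.001] y [-0.315 -0.949  0.005]
slide top 591 [0.5479 0.1481 0.0532] ((547.4637451171875, 148.0904083251953), (19.695039749145508, 26.555156707763672), 73.8750991821289)
```

View pics/w1.png

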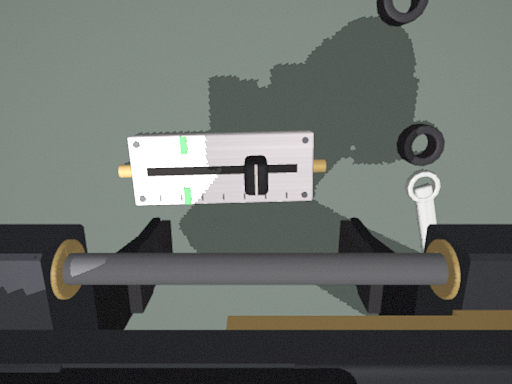

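The wrist view shows the green bars at (184,146) and (187,195), and the slide grip at (256,175) with its white line. My green filter missed the bars, so I read them by ray while I lower onto the slide. It is at (0.5475, 0.148), which is 2–3 mm from the TCP.

```bash
python3 - <<'E'
from h import *
c=cams.read_camera("wrist");hsv=cv2.cvtColor(c["pixels"],cv2.COLOR_BGR2HSV);H,S,V=[hsv[...,i].astype(int) for i in range(3)]
g=((H>45)&(H<80)&(S>120)).astype(np.uint8);g[215:]=0
k,l,st,ce=cv2.connectedComponentsWithStats(g)
for i in range(1,k):
    if st[i,4]>15: print(ce[i].round(1),st[i],ray(c,*ce[i],.014).round(4))
P=cloud(c);m=(P[...,2]>.008)&(P[...,2]<.02)&(V>130)&(S<60)&(P[...,1]>.06);m[215:]=0
q=np.array([ray(c,u,v,.014)[:2] for v,u in np.argwhere(m)],np.float32);print(cv2.minAreaRect(q*1000))
E
```

```text
((557.5974731445312, 181.81314086914062), (176.2752685546875, 65.96781921386719), 73.07532501220703)
```

```bash
python3 - <<'E'
from h import *
c=cams.read_camera("wrist");im=c["pixels"].astype(int)
d=im[...,1]-np.maximum(im[...,0],im[...,2]);g=(d>50).astype(np.uint8);g[215:]=0
k,l,st,ce=cv2.connectedComponentsWithStats(g);pts=[]
for i in range(1,k):
    if st[i,4]>15: p=ray(c,*ce[i],.014);pts.append(p);print(ce[i].round(1),st[i],p.round(4))
print(np.mean(pts,0), im[146,184])
# slide white line/top edges by ray
for u,v in((256,177),):print(ray(c,u,v,.0545))
E
```

```text
[185.6 146.3] [182 139   7  17  93] [0.5894 0.2041 0.014 ]
[189.6 196.8] [186 189   8  17  96] [0.5429 0.2183 0.014 ]
[0.56614198 0.21121612 0.014     ] [182 255 167]
[0.55097589 0.14877873 0.0545    ]
```

drive_tool(targets=[{"delta_pos": [0.015, 0.01, 0.1], "twist": 0}, {"delta_pos": [0.015, 0.01, 0.3], "twist": 0}, {"delta_pos": [0.015, 0.01, 0.5], "twist": 0}, {"delta_pos": [0.015, 0.01, 0.66], "twist": 0}, {"delta_pos": [0.015, 0.01, 0.66], "twist": 0}])

```text
time: 2.75
eef_pos: [0.5475, 0.1479, 0.0295]
ee_rot: [3.096, -0.5, -0.003]
ft_force: [-0.7, 0.4, 1.6]
finger_gap: 0.997
```

drive_tool(targets=[{"delta_pos": [0, 0, 0], "twist": 0}, {"delta_pos": [0, 0, 0], "twist": 0}, {"delta_pos": [0, 0, 0], "twist": 0}, {"delta_pos": [0, 0, 0], "twist": 0}, {"delta_pos": [0, 0, 0], "twist": 0}], fingers=255, squeeze=15)

```text
time: 3.38
eef_pos: [0.5476, 0.1479, 0.0298]
ee_rot: [3.097, -0.501, -0.003]
ft_force: [-0.1, 0.4, -0.3]
finger_gap: 0.513
```

drive_tool(targets=[{"delta_pos": [0, 0, 0], "twist": 0}, {"delta_pos": [0, -0.02, 0], "twist": 0}, {"delta_pos": [0, -0.05, 0], "twist": 0}, {"delta_pos": [0, -0.08, 0], "twist": 0}, {"delta_pos": [0, -0.1, 0], "twist": 0}])

```text
time: 4.0
eef_pos: [0.5535, 0.1672, 0.0297]
ee_rot: [3.096, -0.5, -0.005]
ft_force: [-3.6, -0.4, 3.3]
finger_gap: 0.229
```

drive_tool(targets=[{"delta_pos": [0, -0.05, 0], "twist": 0}, {"delta_pos": [-0.003, -0.12, 0], "twist": 0}, {"delta_pos": [-0.005, -0.19, 0], "twist": 0}, {"delta_pos": [-0.005, -0.228, 0], "twist": 0}, {"delta_pos": [-0.005, -0.228, 0], "twist": 0}])

```text
time: 4.62
eef_pos: [0.5675, 0.213, 0.0297]
ee_rot: [3.098, -0.498, -0.003]
ft_force: [-3.7, 2.4, 4.4]
finger_gap: 0.233
```

```bash
python3 - <<'E'
from h import *
ims=[]
c=cams.read_camera("wrist");ims.append(cv2.resize(c["pixels"][60:316,80:400],(640,512)))
d=cams.read_camera("scene");np.save("scene1.npy",d,allow_pickle=True)
cv2.imwrite("pics/w2.png",ims[0])
print(manip.sense()["eef_pos"])
E
```

```text
[0.56729354 0.21244529 0.02971131]
```

View pics/w2.png

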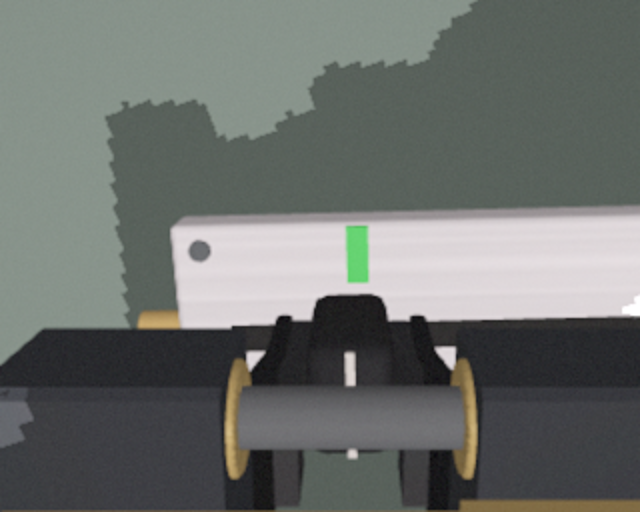

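The bar is at crop (357,254) and the slide's white line at (350,355), so the slide is slightly past the mark. I quantify it along the track.

```bash
python3 - <<'E'
from h import *
c=cams.read_camera("wrist");im=c["pixels"].astype(int)
d=im[...,1]-np.maximum(im[...,0],im[...,2]);g=(d>50)
g[300:]=0;v,u=np.argwhere(g).mean(0);p=ray(c,u,v,.014)
q1=ray(c,80+350/2,60+360/2,.0545);q2=ray(c,80+351.5/2,60+453/2,.0545)
a=np.array([.2924,.9563]);print(u,v,p,q1,q2)
print("slide - mark along", [(q[:2]-p[:2])@a for q in(q1,q2)], "tcp-mark",(manip.sense()["eef_pos"]-p)[:2]@a)
E
```

```text
257.25597269624575 186.16723549488054 [0.58913866 0.20420888 0.014     ] [0.57704933 0.20961176 0.0545    ] [0.55501793 0.21654729 0.0545    ]
slide - mark along [np.float64(0.0016318522892481897), np.float64(0.0018223217588268625)] tcp-mark 0.0011768709997741584
```

drive_tool(targets=[{"delta_pos": [0, 0.008, 0], "twist": 0}, {"delta_pos": [0, 0.008, 0], "twist": 0}, {"delta_pos": [0, 0.008, 0], "twist": 0}, {"delta_pos": [0, 0.008, 0], "twist": 0}, {"delta_pos": [0, 0.008, 0], "twist": 0}])

```text
time: 5.4
eef_pos: [0.5667, 0.2106, 0.0297]
ee_rot: [3.098, -0.499, -0.003]
ft_force: [-3.6, 3.3, 4.3]
finger_gap: 0.231
```

drive_tool(targets=[{"delta_pos": [0, 0, 0], "twist": 0}, {"delta_pos": [0, 0, 0], "twist": 0}, {"delta_pos": [0, 0, 0], "twist": 0}, {"delta_pos": [0, 0, 0], "twist": 0}, {"delta_pos": [0, 0, 0], "twist": 0}], fingers=0)

```text
time: 6.02
eef_pos: [0.5668, 0.2105, 0.0297]
ee_rot: [3.098, -0.499, -0.003]
ft_force: [0.0, -0.8, -0.3]
finger_gap: 0.714
```

drive_tool(targets=[{"delta_pos": [0, 0, -0.2], "twist": 0}, {"delta_pos": [0, 0, -0.45], "twist": 0}, {"delta_pos": [0, 0, -0.7], "twist": 0}, {"delta_pos": [0, 0, -0.95], "twist": 0}, {"delta_pos": [0, 0, -0.95], "twist": 0}])

```text
time: 6.65
eef_pos: [0.5696, 0.2123, 0.2252]
ee_rot: [-3.099, 0.499, -0.01]
ft_force: [-0.7, -0.7, -1.1]
finger_gap: 1.0
```

```bash
python3 - <<'E'
from h import *
c=cams.read_camera("wrist");im=c["pixels"].astype(int)
d=im[...,1]-np.maximum(im[...,0],im[...,2]);g=(d>50).astype(np.uint8);g[300:]=0
k,l,st,ce=cv2.connectedComponentsWithStats(g);p=np.mean([ray(c,*ce[i],.014) for i in range(1,k) if st[i,4]>15],0)
P=cloud(c);t=(P[...,2]>.048)&(P[...,2]<.06)&(np.hypot(P[...,0]-.566,P[...,1]-.211)<.03)
q=np.array([ray(c,u,v,.0545) for v,u in np.argwhere(t)]);r=cv2.minAreaRect((q[:,:2]*1000).astype(np.float32))
a=np.array([.2924,.9563]);b=np.array([.9563,-.2924]);print(k-1,p,r,"along",(np.array(r[0])/1000-p[:2])@a,"across",(np.array(r[0])/1000-p[:2])@b)
cv2.imwrite("pics/w3.png",c["pixels"])
s=manip.sense();print(s["eef_pos"],s["ee_rot"],s["qpos"].round(2))
E
```

```text
2 [0.56447926 0.21198837 0.014     ] ((566.8613891601562, 210.75341796875), (19.251972198486328, 26.7827091217041), 71.76929473876953) along -0.00048444921181954256 across 0.002639126503093122
[0.56793362 0.21173197 0.22201947] [ 3.10127548e+00 -4.99828521e-01  2.34385555e-03] [ 0.62  0.35 -0.04  0.   -1.17  0.63]
```

View pics/w3.png

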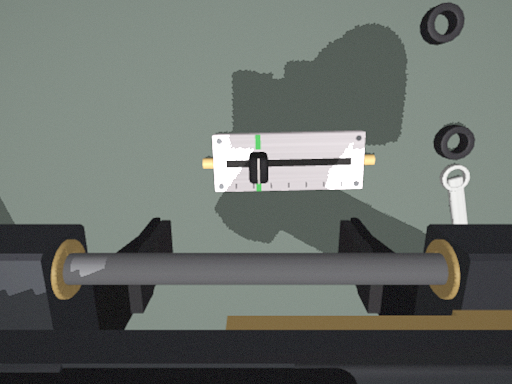

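The slide line is level with both bars at (258,141) and (258,187), about 0.5 mm off along the track. Now to the crank grip.

drive_tool(targets=[{"delta_pos": [0.04, 0.28, 0], "twist": 0}, {"delta_pos": [0.08, 0.55, 0], "twist": 0}, {"delta_pos": [0.12, 0.8, 0], "twist": 0}, {"delta_pos": [0.15, 1.0, 0], "twist": 0}, {"delta_pos": [0.15, 1.0, 0], "twist": 0}])

```text
time: 7.32
eef_pos: [0.532, 0.0101, 0.2206]
ee_rot: [3.099, -0.506, -0.002]
ft_force: [0.4, 0.5, -1.2]
finger_gap: 1.003
```

drive_tool(targets=[{"delta_pos": [0.04, 0.28, 0], "twist": 0}, {"delta_pos": [0.08, 0.55, 0], "twist": 0}, {"delta_pos": [0.12, 0.8, 0], "twist": 0}, {"delta_pos": [0.15, 1.0, 0], "twist": 0}, {"delta_pos": [0.15, 1.0, 0], "twist": 0}])

```text
time: 7.95
eef_pos: [0.4962, -0.1904, 0.2196]
ee_rot: [3.098, -0.511, -0.006]
ft_force: [-0.8, 0.0, -0.0]
finger_gap: 1.003
```

```bash
cat > wl.py <<'E'
from h import *
import sys
c=cams.read_camera("wrist");P=cloud(c);z=P[...,2]
s=manip.sense();T=R.from_rotvec(s["ee_rot"]).as_matrix();print(s["eef_pos"].round(4),T[:,0].round(3),T[:,1].round(3))
cv2.imwrite(sys.argv[1],c["pixels"])
hsv=cv2.cvtColor(c["pixels"],cv2.COLOR_BGR2HSV);H,S,V=[hsv[...,i].astype(int) for i in range(3)]
n=np.hypot(P[...,0]-.548,P[...,1]+.188)<.085
y=n&(H>20)&(H<35)&(S>100)&(z>.13)&(z<.14)
if y.sum()>10:
    q=np.array([ray(c,u,v,.136)[:2] for v,u in np.argwhere(y)],np.float32);print("grip top",y.sum(),cv2.minEnclosingCircle(q))
rd=n&((H<8)|(H>172))&(S>120)&(z>.07)&(z<.088)
if rd.sum()>50:
    q=np.array([ray(c,u,v,.08)[:2] for v,u in np.argwhere(rd)],np.float32);print("rim",rd.sum(),cv2.minEnclosingCircle(q))
E
python3 wl.py pics/w4.png
```

```text
[ 0.4965 -0.1893  0.2197] [ 0.948 -0.319 -0.003] [-0.319 -0.948  0.002]
grip top 346 ((0.5004703402519226, -0.19236959517002106), 0.010146091692149639)
rim 5458 ((0.5497778654098511, -0.18829108774662018), 0.05927574262022972)
```

View pics/w4.png

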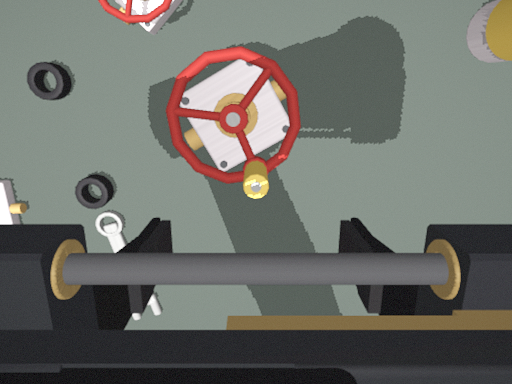

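The large wheel is centred at (233,119), its grip top is at (256,187), and the small wheel is out at the top edge. I descend and grip.

drive_tool(targets=[{"delta_pos": [0.02, 0.005, 0.15], "twist": 0}, {"delta_pos": [0.02, 0.005, 0.35], "twist": 0}, {"delta_pos": [0.02, 0.005, 0.5], "twist": 0}, {"delta_pos": [0.02, 0.005, 0.61], "twist": 0}, {"delta_pos": [0.02, 0.005, 0.61], "twist": 0}])

```text
time: 8.62
eef_pos: [0.4985, -0.1901, 0.0956]
ee_rot: [3.099, -0.505, -0.014]
ft_force: [0.9, 0.3, 0.6]
finger_gap: 1.001
```

drive_tool(targets=[{"delta_pos": [0, 0, 0], "twist": 0}, {"delta_pos": [0, 0, 0], "twist": 0}, {"delta_pos": [0, 0, 0], "twist": 0}, {"delta_pos": [0, 0, 0], "twist": 0}, {"delta_pos": [0, 0, 0], "twist": 0}], fingers=255, squeeze=25)

```text
time: 9.25
eef_pos: [0.4985, -0.1902, 0.0959]
ee_rot: [3.099, -0.506, -0.013]
ft_force: [0.1, -0.4, 0.5]
finger_gap: 0.516
```

drive_tool(targets=[{"delta_pos": [0, 0, 0], "twist": 0}, {"delta_pos": [0, 0, 0], "twist": 0}, {"delta_pos": [0, 0, 0], "twist": 0}, {"delta_pos": [0, 0, 0], "twist": 0}, {"delta_pos": [0, 0, 0], "twist": 0}])

```text
time: 9.88
eef_pos: [0.4982, -0.1904, 0.0959]
ee_rot: [3.099, -0.506, -0.014]
ft_force: [-0.1, -1.6, 0.6]
finger_gap: 0.223
```

```bash
cat > arc.py <<'E'
from h import *
import sys
C=np.array([float(x) for x in sys.argv[2].split(',')]) ; steps=[float(x) for x in sys.argv[1].split(',')]
s=manip.sense();p=s["eef_pos"];T=R.from_rotvec(s["ee_rot"]).as_matrix()
d=p[:2]-C;th=np.arctan2(d[1],d[0]);print("r",np.hypot(*d).round(4),"deg",np.degrees(th).round(1),"z",p[2].round(4),"F",s["ft_force"].round(1))
tot=0
for call in range(int(sys.argv[3]) if len(sys.argv)>3 else 1):
    base=p if call==0 else np.r_[C+.05*np.array([np.cos(th+tot),np.sin(th+tot)]),p[2]]
    t0=tot
    for x in steps:
        tot=t0+np.radians(x);g=np.r_[C+.05*np.array([np.cos(th+tot),np.sin(th+tot)]),.0965]
        print("  ",((g-base)@T/.2).round(3))
    print()
E
python3 arc.py -12,-24,-36,-48,-60 .5485,-.188
```

```text
r 0.0503 deg -177.3 z 0.0959 F [-0.1 -1.6  0.6]
   [-0.012 -0.051 -0.003]
   [-0.015 -0.103 -0.003]
   [-0.007 -0.155 -0.004]
   [ 0.011 -0.204 -0.004]
   [ 0.04  -0.248 -0.004]
```

drive_tool(targets=[{"delta_pos": [-0.012, -0.051, 0], "twist": 0}, {"delta_pos": [-0.015, -0.103, 0], "twist": 0}, {"delta_pos": [-0.007, -0.155, 0], "twist": 0}, {"delta_pos": [0.011, -0.204, 0], "twist": 0}, {"delta_pos": [0.04, -0.248, 0], "twist": 0}])

```text
time: 10.5
eef_pos: [0.5222, -0.1452, 0.0959]
ee_rot: [3.099, -0.505, -0.014]
ft_force: [-1.4, -3.6, 1.6]
finger_gap: 0.223
```

```bash
python3 arc.py -7,-14,-21,-28,-35 .5485,-.188 2
```

```text
r 0.0502 deg 121.6 z 0.0959 F [-1.4 -3.6  1.6]
   [ 0.022 -0.021 -0.003]
   [ 0.045 -0.041 -0.004]
   [ 0.071 -0.057 -0.004]
   [ 0.099 -0.07  -0.004]
   [ 0.128 -0.08  -0.005]

   [ 0.03  -0.006 -0.004]
   [ 0.06  -0.009 -0.004]
   [ 0.091 -0.007 -0.004]
   [ 0.121 -0.002 -0.004]
   [ 0.15   0.006 -0.004]
```

drive_tool(targets=[{"delta_pos": [0.022, -0.021, 0], "twist": 0}, {"delta_pos": [0.045, -0.041, 0], "twist": 0}, {"delta_pos": [0.071, -0.057, 0], "twist": 0}, {"delta_pos": [0.099, -0.07, 0], "twist": 0}, {"delta_pos": [0.128, -0.08, 0], "twist": 0}])

```text
time: 11.12
eef_pos: [0.5521, -0.1381, 0.0958]
ee_rot: [3.099, -0.505, -0.014]
ft_force: [-2.7, -1.1, 5.0]
finger_gap: 0.219
```

```bash
python3 arc.py -7,-14,-21,-28,-35 .5485,-.188 
```

```text
r 0.05 deg 85.9 z 0.0958 F [-2.7 -1.1  5. ]
   [ 0.03  -0.006 -0.004]
   [ 0.06  -0.008 -0.004]
   [ 0.091 -0.006 -0.004]
   [ 0.121 -0.001 -0.005]
   [ 0.15   0.008 -0.005]
```

drive_tool(targets=[{"delta_pos": [0.03, -0.006, 0], "twist": 0}, {"delta_pos": [0.06, -0.008, 0], "twist": 0}, {"delta_pos": [0.091, -0.006, 0], "twist": 0}, {"delta_pos": [0.121, -0.001, 0], "twist": 0}, {"delta_pos": [0.15, 0.008, 0], "twist": 0}])

```text
time: 11.75
eef_pos: [0.5802, -0.1495, 0.0958]
ee_rot: [3.099, -0.505, -0.014]
ft_force: [-4.5, -0.6, 6.3]
finger_gap: 0.224
```

```bash
python3 arc.py -7,-14,-21,-28,-35 .5485,-.188 
```

```text
r 0.0499 deg 50.6 z 0.0958 F [-4.5 -0.6  6.3]
   [ 0.028  0.012 -0.004]
   [ 0.054  0.028 -0.004]
   [ 0.078  0.047 -0.004]
   [ 0.099  0.069 -0.004]
   [ 0.118  0.093 -0.004]
```

drive_tool(targets=[{"delta_pos": [0.028, 0.012, 0], "twist": 0}, {"delta_pos": [0.054, 0.028, 0], "twist": 0}, {"delta_pos": [0.078, 0.047, 0], "twist": 0}, {"delta_pos": [0.099, 0.069, 0], "twist": 0}, {"delta_pos": [0.118, 0.093, 0], "twist": 0}])

```text
time: 12.38
eef_pos: [0.5964, -0.1746, 0.0958]
ee_rot: [3.099, -0.505, -0.016]
ft_force: [-4.3, 0.8, 6.4]
finger_gap: 0.219
```

```bash
python3 arc.py -7,-14,-21,-28,-35 .5485,-.188 
```

```text
r 0.0498 deg 15.7 z 0.0958 F [-4.3  0.8  6.4]
   [ 0.017  0.026 -0.004]
   [ 0.029  0.054 -0.004]
   [ 0.038  0.083 -0.004]
   [ 0.043  0.113 -0.004]
   [ 0.044  0.143 -0.004]
```

drive_tool(targets=[{"delta_pos": [0.017, 0.026, 0], "twist": 0}, {"delta_pos": [0.029, 0.054, 0], "twist": 0}, {"delta_pos": [0.038, 0.083, 0], "twist": 0}, {"delta_pos": [0.043, 0.113, 0], "twist": 0}, {"delta_pos": [0.044, 0.143, 0], "twist": 0}])

```text
time: 13.0
eef_pos: [0.6104, -0.1996, 0.0975]
ee_rot: [-3.098, 0.496, -0.032]
ft_force: [4.2, -1.4, 0.8]
finger_gap: 0.08
```

```bash
python3 arc.py -7,-14,-21,-28,-35 .5485,-.188 
```

```text
r 0.063 deg -10.6 z 0.0975 F [ 4.2 -1.4  0.8]
   [-0.062  0.039  0.003]
   [-0.064  0.07   0.003]
   [-0.069  0.1    0.003]
   [-0.078  0.129  0.002]
   [-0.09   0.157  0.002]
```

The fingers slipped off outward: the gap is 0.08, presumably because the stop was hit between about 15° and −10°. I rise and look.

drive_tool(targets=[{"delta_pos": [0.02, 0, 0], "twist": 0}, {"delta_pos": [0.02, 0, -0.2], "twist": 0}, {"delta_pos": [0, 0, -0.4], "twist": 0}, {"delta_pos": [-0.3, 0, -0.62], "twist": 0}, {"delta_pos": [-0.5, 0, -0.62], "twist": 0}])

```text
time: 13.62
eef_pos: [0.5136, -0.1687, 0.2216]
ee_rot: [-3.097, 0.497, -0.041]
ft_force: [-0.7, 1.0, 0.5]
finger_gap: 0.003
```

drive_tool(targets=[{"delta_pos": [0, 0, 0], "twist": 0}, {"delta_pos": [0, 0, 0], "twist": 0}, {"delta_pos": [0, 0, 0], "twist": 0}, {"delta_pos": [0, 0, 0], "twist": 0}, {"delta_pos": [0, 0, 0], "twist": 0}], fingers=0)

```text
time: 14.25
eef_pos: [0.5139, -0.1689, 0.221]
ee_rot: [-3.098, 0.498, -0.039]
ft_force: [-0.1, 0.1, 0.2]
finger_gap: 0.486
```

```bash
python3 wl.py pics/w5.png
```

```text
[ 0.5139 -0.1688  0.2211] [ 0.949 -0.313  0.024] [-0.313 -0.95  -0.008]
grip top 118 ((0.596706748008728, -0.17392873764038086), 0.009938796982169151)
rim 5054 ((0.5498083233833313, -0.1881834864616394), 0.05911446362733841)
```

View pics/w5.png

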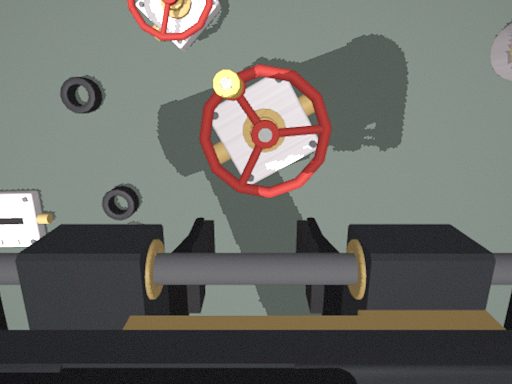

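The grip top is at pixel (227,84), or world (0.597, −0.174), about 16° round. That is where it stood before the last call, so the stop is there. I regrip and press gently clockwise to confirm.

drive_tool(targets=[{"delta_pos": [0.2, -0.05, 0], "twist": 0}, {"delta_pos": [0.385, -0.097, 0.0], "twist": 0}, {"delta_pos": [0.385, -0.097, 0.25], "twist": 0}, {"delta_pos": [0.385, -0.097, 0.45], "twist": 0}, {"delta_pos": [0.385, -0.097, 0.63], "twist": 0}])

```text
time: 14.92
eef_pos: [0.5961, -0.1745, 0.0953]
ee_rot: [-3.098, 0.498, -0.038]
ft_force: [0.2, 0.7, 0.4]
finger_gap: 0.986
```

drive_tool(targets=[{"delta_pos": [0, 0, 0], "twist": 0}, {"delta_pos": [0, 0, 0], "twist": 0}, {"delta_pos": [0, 0, 0], "twist": 0}, {"delta_pos": [0, 0, 0], "twist": 0}, {"delta_pos": [0, 0, 0], "twist": 0}], fingers=255, squeeze=40)

```text
time: 15.55
eef_pos: [0.5964, -0.1745, 0.0961]
ee_rot: [-3.098, 0.497, -0.04]
ft_force: [0.9, 0.1, -0.7]
finger_gap: 0.519
```

drive_tool(targets=[{"delta_pos": [0, 0, 0], "twist": 0}, {"delta_pos": [0, 0, 0], "twist": 0}, {"delta_pos": [0, 0, 0], "twist": 0}, {"delta_pos": [0, 0, 0], "twist": 0}, {"delta_pos": [0, 0, 0], "twist": 0}])

```text
time: 16.18
eef_pos: [0.5967, -0.1744, 0.0962]
ee_rot: [-3.098, 0.497, -0.041]
ft_force: [0.8, 1.5, 1.3]
finger_gap: 0.22
```

```bash
python3 arc.py -2,-4,-6,-6,-6 .549,-.188 
```

```text
r 0.0496 deg 15.9 z 0.0962 F [0.8 1.5 1.3]
   [ 0.007  0.006 -0.001]
   [ 0.011  0.014 -0.001]
   [ 0.015  0.021 -0.001]
   [ 0.015  0.021 -0.001]
   [ 0.015  0.021 -0.001]
```

drive_tool(targets=[{"delta_pos": [0.005, 0.008, 0], "twist": 0}, {"delta_pos": [0.01, 0.015, 0], "twist": 0}, {"delta_pos": [0.013, 0.022, 0], "twist": 0}, {"delta_pos": [0.013, 0.022, 0], "twist": 0}, {"delta_pos": [0.013, 0.022, 0], "twist": 0}])

```text
time: 16.8
eef_pos: [0.5978, -0.1789, 0.0962]
ee_rot: [-3.097, 0.497, -0.04]
ft_force: [0.8, 4.7, 2.0]
finger_gap: 0.224
```

```bash
python3 arc.py -6,-6,-6,-6,-6 .549,-.188 
```

```text
r 0.0496 deg 10.6 z 0.0962 F [0.8 4.7 2. ]
   [ 0.013  0.023 -0.001]
   [ 0.013  0.023 -0.001]
   [ 0.013  0.023 -0.001]
   [ 0.013  0.023 -0.001]
   [ 0.013  0.023 -0.001]
```

drive_tool(targets=[{"delta_pos": [0.005, 0.008, 0], "twist": 0}, {"delta_pos": [0.008, 0.015, 0], "twist": 0}, {"delta_pos": [0.01, 0.023, 0], "twist": 0}, {"delta_pos": [0.01, 0.023, 0], "twist": 0}, {"delta_pos": [0.01, 0.023, 0], "twist": 0}])

```text
time: 17.42
eef_pos: [0.5978, -0.1794, 0.0962]
ee_rot: [-3.092, 0.496, -0.038]
ft_force: [-1.6, 19.7, 5.5]
finger_gap: 0.222
```

```bash
python3 arc.py -6,-6,-6,-6,-6 .549,-.188 
```

```text
r 0.0496 deg 10.0 z 0.0962 F [-1.6 19.7  5.5]
   [ 0.013  0.023 -0.002]
   [ 0.013  0.023 -0.002]
   [ 0.013  0.023 -0.002]
   [ 0.013  0.023 -0.002]
   [ 0.013  0.023 -0.002]
```

Solid stall at 10.0° with 20 N, so this is the stop; the earlier slip left the wheel about 6° short. Now I open two full turns, in arcs of about 120° per call.

```bash
python3 arc.py 24,48,72,96,120 .549,-.188 
```

```text
r 0.0496 deg 10.0 z 0.0962 F [-1.6 19.7  5.5]
   [-0.065 -0.08  -0.002]
   [-0.159 -0.126 -0.003]
   [-0.263 -0.129 -0.006]
   [-0.359 -0.089 -0.008]
   [-0.431 -0.014 -0.011]
```

drive_tool(targets=[{"delta_pos": [-0.065, -0.08, -0.002], "twist": 0}, {"delta_pos": [-0.159, -0.126, -0.003], "twist": 0}, {"delta_pos": [-0.263, -0.129, -0.006], "twist": 0}, {"delta_pos": [-0.359, -0.089, -0.008], "twist": 0}, {"delta_pos": [-0.431, -0.014, -0.011], "twist": 0}])

```text
time: 18.05
eef_pos: [0.5164, -0.1497, 0.0963]
ee_rot: [-3.092, 0.493, -0.04]
ft_force: [7.4, -5.7, -9.1]
finger_gap: 0.218
```

```bash
python3 arc.py 24,48,72,96,120 .549,-.188 
```

```text
r 0.0503 deg 130.4 z 0.0963 F [ 7.4 -5.7 -9.1]
   [-0.033  0.099 -0.003]
   [-0.025  0.202 -0.004]
   [ 0.025  0.294 -0.004]
   [ 0.107  0.357 -0.003]
   [ 0.208  0.381 -0.001]
```

drive_tool(targets=[{"delta_pos": [-0.033, 0.099, -0.001], "twist": 0}, {"delta_pos": [-0.025, 0.202, -0.001], "twist": 0}, {"delta_pos": [0.025, 0.294, 0], "twist": 0}, {"delta_pos": [0.107, 0.357, 0], "twist": 0}, {"delta_pos": [0.208, 0.381, 0.002], "twist": 0}])

```text
time: 18.68
eef_pos: [0.5315, -0.2356, 0.0961]
ee_rot: [-3.09, 0.497, -0.038]
ft_force: [3.0, 14.7, 4.4]
finger_gap: 0.22
```

```bash
python3 arc.py 24,48,72,96,120 .549,-.188 
```

```text
r 0.0507 deg -110.2 z 0.0961 F [ 3.  14.7  4.4]
   [ 0.102 -0.022  0.001]
   [ 0.189 -0.08   0.004]
   [ 0.243 -0.168  0.006]
   [ 0.258 -0.271  0.008]
   [ 0.229 -0.371  0.009]
```

drive_tool(targets=[{"delta_pos": [0.102, -0.02, 0.001], "twist": 0}, {"delta_pos": [0.189, -0.08, 0.004], "twist": 0}, {"delta_pos": [0.242, -0.168, 0.006], "twist": 0}, {"delta_pos": [0.256, -0.271, 0.007], "twist": 0}, {"delta_pos": [0.227, -0.37, 0.007], "twist": 0}])

```text
time: 19.3
eef_pos: [0.5979, -0.1788, 0.0963]
ee_rot: [-3.09, 0.497, -0.037]
ft_force: [-1.4, -3.2, -2.1]
finger_gap: 0.222
```

```bash
python3 arc.py 24,48,72,96,120 .5486,-.1883 
```

```text
r 0.0502 deg 10.9 z 0.0963 F [-1.4 -3.2 -2.1]
   [-0.069 -0.078 -0.001]
   [-0.163 -0.122 -0.003]
   [-0.267 -0.123 -0.005]
   [-0.363 -0.082 -0.008]
   [-0.434 -0.006 -0.01 ]
```

One turn is done (10.9°). Now the second.

drive_tool(targets=[{"delta_pos": [-0.068, -0.079, -0.001], "twist": 0}, {"delta_pos": [-0.162, -0.123, -0.003], "twist": 0}, {"delta_pos": [-0.266, -0.125, -0.005], "twist": 0}, {"delta_pos": [-0.362, -0.084, -0.008], "twist": 0}, {"delta_pos": [-0.433, -0.008, -0.009], "twist": 0}])

```text
time: 19.92
eef_pos: [0.5168, -0.1492, 0.0964]
ee_rot: [-3.09, 0.494, -0.046]
ft_force: [9.6, -7.7, -12.2]
finger_gap: 0.218
```

```bash
python3 arc.py 24,48,72,96,120 .5486,-.1883 
```

```text
r 0.0504 deg 129.1 z 0.0964 F [  9.6  -7.7 -12.2]
   [-0.035  0.098 -0.003]
   [-0.029  0.202 -0.005]
   [ 0.019  0.294 -0.005]
   [ 0.1    0.359 -0.004]
   [ 0.2    0.386 -0.002]
```

drive_tool(targets=[{"delta_pos": [-0.033, 0.098, -0.001], "twist": 0}, {"delta_pos": [-0.026, 0.201, -0.001], "twist": 0}, {"delta_pos": [0.022, 0.293, 0], "twist": 0}, {"delta_pos": [0.103, 0.356, 0], "twist": 0}, {"delta_pos": [0.203, 0.382, 0.002], "twist": 0}])

```text
time: 20.55
eef_pos: [0.5286, -0.2341, 0.0962]
ee_rot: [-3.089, 0.495, -0.037]
ft_force: [-1.5, 5.6, 1.7]
finger_gap: 0.219
```

```bash
python3 arc.py 24,48,72,96,120 .5486,-.1883 
```

```text
r 0.05 deg -113.5 z 0.0962 F [-1.5  5.6  1.7]
   [ 0.103 -0.012  0.001]
   [ 0.193 -0.065  0.004]
   [ 0.253 -0.15   0.006]
   [ 0.273 -0.252  0.008]
   [ 0.25  -0.353  0.01 ]
```

drive_tool(targets=[{"delta_pos": [0.103, -0.012, 0.001], "twist": 0}, {"delta_pos": [0.193, -0.065, 0.004], "twist": 0}, {"delta_pos": [0.253, -0.15, 0.006], "twist": 0}, {"delta_pos": [0.273, -0.252, 0.007], "twist": 0}, {"delta_pos": [0.25, -0.353, 0.008], "twist": 0}])

```text
time: 21.18
eef_pos: [0.5983, -0.1817, 0.0963]
ee_rot: [-3.089, 0.495, -0.037]
ft_force: [-1.6, -2.9, -2.7]
finger_gap: 0.219
```

```bash
python3 arc.py 1,2,3,4,5 .5486,-.1883 
```

```text
r 0.0501 deg 7.6 z 0.0963 F [-1.6 -2.9 -2.7]
   [-0.002 -0.004 -0.001]
   [-0.004 -0.008 -0.001]
   [-0.006 -0.011 -0.001]
   [-0.009 -0.015 -0.001]
   [-0.011 -0.019 -0.001]
```

drive_tool(targets=[{"delta_pos": [-0.003, -0.005, 0], "twist": 0}, {"delta_pos": [-0.006, -0.01, 0], "twist": 0}, {"delta_pos": [-0.009, -0.016, 0], "twist": 0}, {"delta_pos": [-0.009, -0.016, 0], "twist": 0}, {"delta_pos": [-0.009, -0.016, 0], "twist": 0}])

```text
time: 21.8
eef_pos: [0.5976, -0.1782, 0.0963]
ee_rot: [-3.089, 0.496, -0.037]
ft_force: [1.3, -1.1, -4.5]
finger_gap: 0.221
```

```bash
python3 arc.py 0 .5486,-.1883; python3 - <<'E'
from h import *
c=cams.read_camera("wrist");d=cams.read_camera("scene");t=cams.read_camera("top")
s=d["pixels"][140:320,190:400]
cv2.imwrite("pics/fin.png",np.hstack([cv2.resize(c["pixels"],(400,300)),cv2.resize(s,(390,300),interpolation=cv2.INTER_CUBIC)]))
a=np.load("top.npy",allow_pickle=True).item()
# bystander check: displacement by phase correlation in top image patches
for n,(u,v) in dict(nutb=(332,345),nuta=(337,281),ha=(254,212),hb=(453,218),span=(328,400),can=(590,328)).items():
    u,v=int(u/1.5),int(v/1.5);r=24
    f=lambda m:cv2.cvtColor(m["pixels"],cv2.COLOR_BGR2GRAY)[v-r:v+r,u-r:u+r].astype(np.float32)
    print(n,cv2.phaseCorrelate(f(a),f(t),cv2.createHanningWindow((2*r,2*r),cv2.CV_32F)))
E
```

```text
r 0.05 deg 11.7 z 0.0963 F [ 1.3 -1.1 -4.5]
   [ 0.    -0.    -0.001]

nutb ((1.9216221328314127, -12.720530527656734), 0.19955560978915957)
nuta ((14.812595803473215, -5.916349677113285), 0.14887038328581387)
ha ((-0.0159199876282905, 0.0010324846459539572), 1.0047158122890525)
hb ((-0.026885813344907916, -0.036627698982815815), 0.9969657413247559)
span ((-20.080077666696113, -14.430539481304173), 0.08152594872646862)
can ((0.01355596553407068, 0.03141556857936578), 1.0061062040945723)
```

View pics/fin.png

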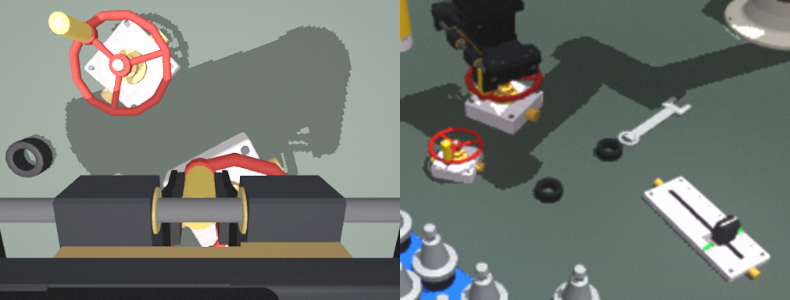

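The grip sits in the fingers at (200,205) and the slide sits between its green bars at (722,235). The nuts at (548,190) and (609,149) and the spanner are where they were in the first crop. The final angle is 11.7°, against 10.3° at the stop plus two turns, so I hand in.

```bash
python3 -c "
from plant import job
print(job.close_job())"
```

```text
the job is handed in; nothing more can be done
None
```

I moved the slide to the green mark, closed the valve on its stop, opened it two full turns and handed in the job still holding the crank grip. Hand-in gives no verdict. The arm's clock stood at about 22 s of the 72 s allowed.

- **Slide:** in the wrist image it was about 0.5 mm off the mark along the track. The same measurement showed 2.6 mm across the track, which I put down to camera calibration because the slide cannot move that way. The last picture still shows it between the bars.
- **Closing:** on the first try the fingers slipped off the crank about 6° before the stop. I took hold again and pressed until it stalled at about 10.3° round the wheel, with 20 N.
- **Opening:** the crank ended at 11.7° after two turns. That is about 1.4° past the stop angle, well inside the 11.5° allowed. I judged this from the tool position and did not measure the wheel itself at the end.
- **Grip:** the fingers were 19 mm apart on the 20 mm crank grip, set to squeeze with 40 N.
- **Bystanders:** both toolholders and the can showed no shift in the top view. That check gave no usable reading for the nuts and spanner (very low match, probably because of the arm and its shadow). In the scene picture they are where they started.

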